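# Rebuild the two spindles of a belt drive

## Robot

A 7-joint arm with a two-finger parallel gripper is mounted at the origin on a cart in front of the work surface, level with it; the furniture and walls round the work are solid. World frame = base frame: x ahead of the robot, y to its left, z up, the work surface at z = 0. Lengths are in m, angles in rad, forces in N, time in s.
With the tool pointing down it reaches from about 0.425 to 1.025 m from the base axis. Payload 9.4 kg.
Tool frame: the origin (TCP) lies at the very end of the fingers, on their centre line; the grasp point (between the pads) lies 19 mm behind it; z points along the fingers, y is the line along which they close (so a half turn about z gives the same grasp; the last joint's range is limited). The gripper opens to 85 mm and grips with 20 to 120 N. Pads are 22 mm wide; open, the fingers measure 114 mm over their backs; the gripper's body (76 mm by 85 mm) begins 54 mm behind the grasp point. The pads swing forward as they close: fully open they stand 13 mm farther back than shut.
Start: joints at [1.068, 0.599, -0.003, 1.599, 0.002, 0.943, -0.08], TCP at [0.299, -0.66, 0.231] pointing down, gripper open.
Joint ranges: [-2.57, 2.57], [-0.35, 1.97], [-1.29, 1.29], [0.11, 2.56], [-1.05, 4.19], [0.11, 1.86], [-2.63, 2.63]. Speed limits (rad/s): [2.22, 2.22, 3.01, 3.01, 3.14, 3.14, 3.14].

## Interface

Orientations are given as [roll, pitch, yaw] about the fixed x, y, z axes, in that order (R = Rz(yaw) Ry(pitch) Rx(roll)).
In Python, from bench import arm gives the robot as it stands.
- The arm moves only by the tool servo_tool, never from a script. Its argument "deltas" is a list of rows, each a list of 2 entries, a list of its own where there are three numbers: the shift along the tool's x, y, z in m, then the turn about the tool's z in rad. A call has 1 to 5 rows; each row shifts and turns the commanded pose from where the row before left it, along the tool's axes as they then stand; what a row does not reach is not made up. A row lasts 1/12 s, in which the tool goes at most 41.7 mm and 7.16 degrees, less where a joint would pass 70% of its speed; a pose out of reach is approached as far as the arm can. A call with a gripper value outside its range is refused whole. "hand" is the finger opening in m, from 0 to 0.0854, set as the call begins (left out, the last holds). The fingers move at their own pace and stop on an object; "squeeze" is the grip in N (left out, the last holds). Time passes only in rows, so rows that do not move let the fingers close. It gives the time, the measured TCP pose, the force, the opening and the grip force at its end, in the units of the state.
- arm.observe(): the state, without advancing time (a new reading comes with each control period).
- arm.get_image(name): name is "side" or "top"; returns a dict with "img" (420x560x3 uint8, red, green, blue), "z_map" (420x560 float32, m along the optical axis (not along the pixel's ray), 0 where there is no reading), "camera_matrix" (3x3 intrinsics, pixels), "eye" and "orientation" of the camera in the world. Camera axes: x right, y down, z forward; pixel columns grow to the right and rows downward; lengths in m; the calibration is good to about 2 mm. A picture is of the moment at which its call begins.
- arm.hand_in(): hands the job in; it is judged then, once.
The state is a dict: "time": time; "joints": joint angles; "qd": joint speeds; "joint_torque": joint torques, N m; "tcp_pos": TCP position; "tcp_rot": TCP orientation; "wrist_force": force on the tool from outside, world axes, zero at the start; "moment": the same for the moment, N m; "grip_width": finger opening in m; "gripper_force": force on a finger pad.
Only numpy, scipy, OpenCV 4.12 (cv2) and the standard library are available. Lean on these libraries where they do the work, as an engineer would, in place of code of your own. Each camera call takes 0.05 s, during which the arm holds its last target. There are 200 camera calls.

## Task

Rebuild the blower's belt drive so that both pulleys run level: on the long spindle with the square foot stack the plain sleeve first, then the large pulley on it, then the hexagonal collar on top; on the short spindle with the round boss put the small pulley. Every part must sit fully down, flat and released, and the grey box and the pipe coupling lying among the parts stay where they are.

Things in the scene. Friction and masses are not known exactly. Their poses are not given: they have to be found in the camera images.
- long_spindle: Bolted-down square grey foot plate 64 x 64 mm, 8 mm thick, with a steel spindle of 14 mm diameter upright in its middle. Origin: centre of the plate's underside, on the table; z up along the spindle. Parts seat on the plate's top at 8 mm; the spindle's tip is at 62 mm and its last 8 mm taper to 7 mm diameter. Does not move.
- short_spindle: Bolted-down round grey boss 50 mm in diameter, 34 mm high, with a low flange of 68 mm diameter and 7 mm thickness at its foot and a steel spindle of 14 mm diameter upright in its middle. Origin: centre of the underside, on the table; z up along the spindle. Parts seat on the boss's top at 34 mm; the spindle's tip is at 58 mm and its last 8 mm taper to 7 mm diameter. Does not move.
- sleeve: Plain steel tube, 32 mm outer diameter, 26 mm high, standing on end. Origin: centre of its underside; its z axis is the bore axis and points up as it lies. Loose, with a plain through bore of 20 mm diameter, the same either way up. 
- large_pulley: Aluminium V-belt pulley lying flat, 58 mm outer diameter, 16 mm high. Origin: centre of its underside; its z axis is the bore axis and points up as it lies. Loose, with a plain through bore of 20 mm diameter, the same either way up. 
- small_pulley: Aluminium V-belt pulley lying flat, 42 mm outer diameter, 16 mm high. Origin: centre of its underside; its z axis is the bore axis and points up as it lies. Loose, with a plain through bore of 20 mm diameter, the same either way up. 
- hex_collar: Brass hexagonal collar lying flat, 34 mm across flats, 39 mm across corners, 12 mm high. Origin: centre of its underside; its z axis is the bore axis and points up as it lies. Loose, with a plain through bore of 20 mm diameter, the same either way up. Its y axis is square to one pair of flats (the other pairs follow every 60 degrees).
- relay_box: Grey carton, 44 x 56 x 34 mm high, loose, a bystander that must not be disturbed. Origin: centre of its underside.
- coupling_32: Dark grey plastic pipe coupling lying on its side, 37 x 54 x 36 mm high, loose, a bystander that must not be disturbed. Origin: centre of its underside, y along the pipe.
Mind the look-alikes: they are no part of the job. What is shaped like the large_pulley but green or orange is not meant.

How it is judged:
By the outcome, as a careful person would: the job done as asked, in the order asked, and still so for the second after the job is handed in, with the robot touching nothing.
It also fails if it takes over 104 s, if anything falls off the work surface, if the arm or the gripper's body presses on something with over 40 N, if the wrist force passes 120 N, or if a joint passes its speed limit or range.

## Working session

There is one attempt and no reset: what is moved stays moved. The work goes in short steps, Python scripts to look and compute and a tool call to move; the robot and the scene stay as the last step left them, time stands still between calls to the robot, and variables do not carry over. Pictures are saved under pics/ and viewed, at most 14 in all, crops included, and the job is handed in when it is done.

Besides the shell and the picture viewer there is one more tool, called as name([rows], argument=value, ...), one row to a line, values as JSON. servo_tool: Moves the arm, as the interface text tells. Its arguments: {"type":"object","properties":{"deltas":{"type":"array"},"hand":{"type":"number"},"squeeze":{"type":"number"}},"required":["deltas"]}

```bash
mkdir -p pics
cat > h.py <<'E'
from bench import arm
import cv2, numpy as np
def snap(n,f,crop=None,s=1):
    d=arm.get_image(n); np.savez('/tmp/%s.npz'%n,**d)
    im=d['img'][:,:,::-1]
    if crop: x0,y0,x1,y1=crop; im=im[y0:y1,x0:x1]
    if s!=1: im=cv2.resize(im,None,fx=s,fy=s,interpolation=cv2.INTER_CUBIC)
    cv2.imwrite('pics/'+f,im); return d
def Rm(o):
    o=np.array(o,float)
    if o.shape==(3,3): return o
    from scipy.spatial.transform import Rotation as R
    return R.from_euler('xyz',o).as_matrix() if o.size==3 else R.from_quat(o).as_matrix()
def cloud(d):
    z=d['z_map']; K=d['camera_matrix']; v,u=np.indices(z.shape)
    P=np.stack([(u-K[0,2])/K[0,0]*z,(v-K[1,2])/K[1,1]*z,z],-1)
    return P@Rm(d['orientation']).T+d['eye']
E
python3 - <<'E'
from h import *
for n in('top','side'):
    d=snap(n,n+'0.png'); print(n,d['eye'],d['orientation'],d['camera_matrix'])
print(arm.observe())
E
```

```text
top [0.33851236 0.00831242 1.39051278] [-3.02442224e+00 -4.31799504e-04 -1.56640004e+00] [[475.67900364   0.         275.49299026]
 [  0.         475.67900364 205.84070835]
 [  0.           0.           1.        ]]
side [ 0.46512102 -0.75089189  0.72999307] [-2.30505464 -0.00543607 -0.08675837] [[464.7280763    0.         276.54704448]
 [  0.         464.7280763  214.26503113]
 [  0.           0.           1.        ]]
{'time': 0.1, 'joints': array([ 1.06828372,  0.60005661, -0.00254052,  1.60002435,  0.00178729,
        0.94291187, -0.07982248]), 'qd': array([ 0.00115058, -0.00212406,  0.00028826, -0.00092006,  0.00187067,
        0.0008866 , -0.0002019 ]), 'joint_torque': array([ 6.09472583e-03, -7.77999473e+01,  1.57077000e+00, -2.58630753e+01,
        1.27597677e-02,  5.51803081e-03,  2.13179993e-05]), 'tcp_pos': array([ 0.29929016, -0.65989008,  0.23050417]), 'tcp_rot': array([-3.14020000e+00,  1.21766497e-04,  4.25838846e-01]), 'wrist_force': array([ 0.07940841, -0.22789093, -0.52174667]), 'moment': array([-0.0144326 , -0.00021463,  0.04393599]), 'gripper_force': 0.0, 'grip_width': 0.08520835686270656}
```

View pics/top0.png

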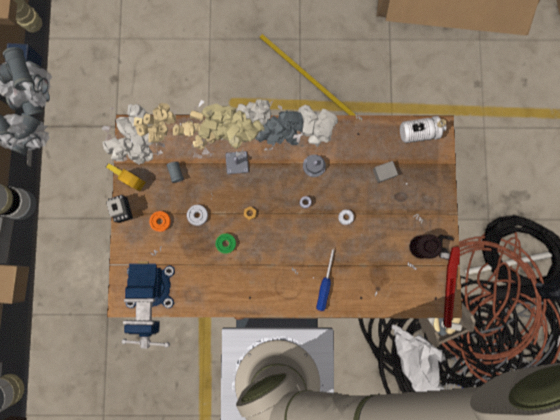

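View pics/side0.png

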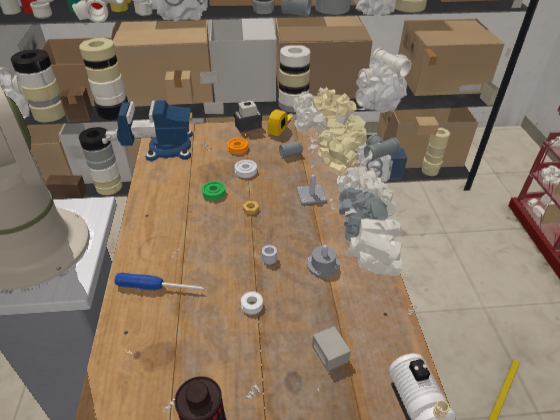

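The top view shows three candidates for the large pulley. Silver/white at (197,215) is my choice. Orange (160,221) and green (226,243) are the look-alikes, and the silver one at (346,216) is the small pulley. The other parts are the hex (250,213), sleeve (306,202), long spindle (237,162), short spindle (314,164), box (386,171) and coupling (176,172).

```bash
cat >> h.py <<'E'
def locate(d,uv,r,zlo,zhi):
    """centre & diameter of the points in a window round pixel uv with height in the band"""
    P=cloud(d); u,v=uv; W=P[v-r:v+r+1,u-r:u+r+1].reshape(-1,3)
    q=W[(W[:,2]>zlo)&(W[:,2]<zhi)]
    (c,e,a)=cv2.minAreaRect((q[:,:2]*1000).astype(np.float32)); cc,rad=cv2.minEnclosingCircle((q[:,:2]*1000).astype(np.float32))
    return len(q),np.round(q.mean(0)*1000,1),'rect',np.round(c,1),np.round(e,1),round(a,1),'circ',np.round(cc,1),round(rad*2,1)
E
python3 - <<'E'
from h import *
T=dict(np.load('/tmp/top.npz')); S=dict(np.load('/tmp/side.npz'))
L=dict(large=((197,215),(246,169),16),small=((346,216),(252,303),16),hex=((250,213),(251,208),12),sleeve=((306,202),(269,255),26),long=((237,162),(312,193),8),short=((314,164),(323,262),34),box=((386,171),(331,348),34),coup=((176,172),(290,150),30))
for k,(a,b,h) in L.items():
    print(k)
    for d,uv in((T,a),(S,b)): print('  ',*locate(d,uv,16 if d is T else 18,(h-5)/1000,(h+5)/1000))
P=cloud(T)
for uv in((197,235),(270,190),(350,190)): print(P[uv[1],uv[0]])
for n,uv,r in(('top',(222,195),45),):pass
im=T['img'][140:260,130:410,::-1]; cv2.imwrite('pics/c1.png',cv2.resize(im,None,fx=2.8,fy=2.8,interpolation=cv2.INTER_CUBIC))
im=S['img'][130:330,190:370,::-1]; cv2.imwrite('pics/c2.png',cv2.resize(im,None,fx=3,fy=3,interpolation=cv2.INTER_CUBIC))
E
```

```text
large
   248 [474.7 237.5  16.2] rect [475.6 237.7] [56.6 55. ] 46.2 circ [474.9 237.5] 58.1
   193 [473.1 230.9  13.1] rect [473.7 231.1] [59.8 54.6] 89.3 circ [472.8 229.9] 62.5
small
   118 [ 470.6 -195.5   16.9] rect [ 470.  -196.3] [37.9 41.1] 0.6 circ [ 470.8 -195.8] 42.1
   262 [ 468.4 -201.3   13.9] rect [ 468.8 -201.4] [42.  40.2] 86.3 circ [ 467.8 -201.7] 44.3
hex
   87 [483.1  84.6  12. ] rect [483.6  81.4] [94.9 76. ] 83.6 circ [490.2  83.3] 109.7
   96 [479.4  79.1   9.6] rect [480.  79.] [35.7 33.6] 51.8 circ [478.9  78.7] 38.0
sleeve
   53 [513.3 -77.8  25.9] rect [513.7 -76.9] [29.6 29.3] 1.6 circ [513.1 -77.5] 31.7
   96 [511.4 -83.2  23.5] rect [511.6 -82.7] [30. 31.] 45.8 circ [510.5 -83.5] 32.8
long
   497 [629.2 123.9   7.5] rect [632.  123.3] [97.4 95.2] 0.7 circ [630.6 121.8] 132.0
   379 [628.7 114.3   5.7] rect [629.8 117.9] [64.4 64.9] 5.9 circ [628.7 117. ] 83.3
short
   187 [ 623.3 -103.9   34.4] rect [ 623.7 -104.5] [47.8 48. ] 51.2 circ [ 623. -105.] 50.9
   292 [ 620.5 -113.8   31.9] rect [ 621.2 -111.1] [48.4 48.1] 70.8 circ [ 621.6 -110.4] 51.9
box
   274 [ 602.8 -310.1   34.1] rect [ 603.  -310.8] [44.1 57.1] 21.0 circ [ 603.1 -310.6] 68.0
   720 [ 600.6 -318.8   32.1] rect [ 600.9 -316.6] [45.  57.2] 19.6 circ [ 600.  -317.4] 67.0
coup
   130 [599.9 302.2  31.4] rect [600.2 303.5] [55.8 33.7] 18.8 circ [600.2 301.2] 58.7
   123 [599.6 293.6  29.8] rect [598.6 297. ] [56.3 26.7] 19.2 circ [598.5 295.7] 58.1
[ 0.41560228  0.23809076 -0.00409027]
[0.54914372 0.02486191 0.00069733]
[ 0.55056183 -0.21180838 -0.00169134]
```

View pics/c1.png

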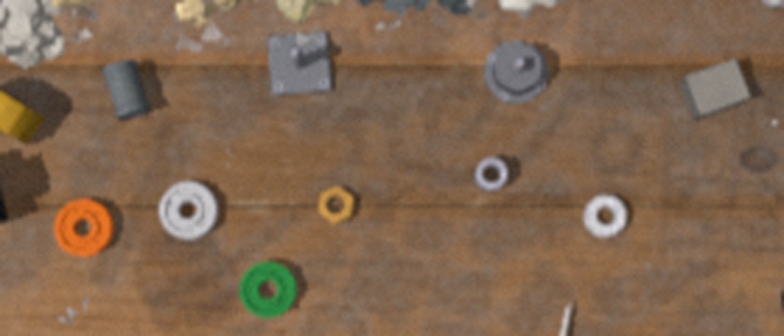

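View pics/c2.png

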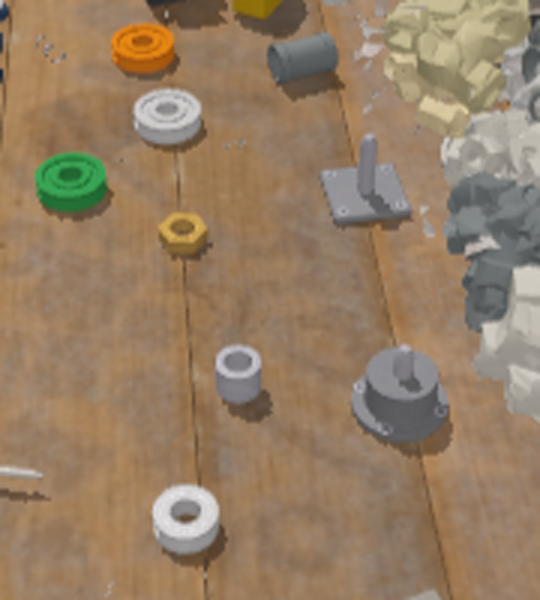

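The crops confirm it: the silver 58 mm pulley is at (197,215) and the silver 42 mm one at (346,216). The cameras disagree by about 6 mm in y, so I'll use the gripper itself as a reference. Next I move above the sleeve.

servo_tool([
  [[0,0,0],0.1065],
  [[0,0,0],0.1065],
  [[0,0,0],0.1065],
  [[0,0,0],0.1065],
])

```text
time: 0.43
tcp_pos: [0.2993, -0.66, 0.2307]
tcp_rot: [-3.141, 0.0, -0.006]
wrist_force: [-0.8, 0.2, 0.3]
grip_width: 0.0854
gripper_force: 0.0
```

Run:
```python
from h import *
o=arm.observe(); print(o['tcp_pos'],o['tcp_rot'],o['joints'])
T=dict(np.load('/tmp/top.npz')); S=dict(np.load('/tmp/side.npz'))
# hex orientation from colour mask, projected to height 12mm, both cameras
from scipy.spatial import ConvexHull
for d,(u,v),r in((T,(250,213),11),(S,(251,208),13)):
    im=d['img'][v-r:v+r+1,u-r:u+r+1]; im=cv2.resize(im,None,fx=8,fy=8,interpolation=cv2.INTER_CUBIC)
    h=cv2.cvtColor(im,cv2.COLOR_RGB2HSV); m=((h[...,1]>130)&(h[...,2]>110)&(h[...,0]>13)).astype(np.uint8)
    c=max(cv2.findContours(m,0,2)[0],key=cv2.contourArea)[:,0].astype(float)
    px=(c+.5)/8-.5+[u-r,v-r]; K=d['camera_matrix']
    ray=np.c_[(px-K[:2,2])/[K[0,0],K[1,1]],np.ones(len(px))]@Rm(d['orientation']).T
    X=d['eye']+ray*((0.012-d['eye'][2])/ray[:,2])[:,None]; X=X[:,:2]*1000
    H=X[ConvexHull(X).vertices]
    w=[(sum(np.ptp(H@[np.cos(np.radians(a+k)),np.sin(np.radians(a+k))]) for k in(0,60,120))/3,a) for a in range(0,60,2)]
    print(cv2.minEnclosingCircle(X.astype(np.float32)),X.min(0),X.max(0)); print([(a,round(x,1)) for x,a in w])
# pile heights near the long / short spindle
for n,c in(('T',T),('S',S)):
    P=cloud(c).reshape(-1,3); q=P[(P[:,0]>.66)&(P[:,0]<.78)&(P[:,1]>-.2)&(P[:,1]<.25)&(P[:,2]>.03)&(P[:,2]<.3)]
    for a in np.arange(-.2,.25,.05):
        s=q[(q[:,1]>a)&(q[:,1]<=a+.05)]
        if len(s): print(n,round(a,2),s[:,0].min().round(3),s[:,2].max().round(3))
```

```text
[ 0.29928543 -0.66004174  0.23073974] [-3.14079216e+00  4.22489658e-04 -5.54207210e-03] [ 0.99543641  0.60197097  0.11704839  1.60528703 -0.0819758   0.94004522
 -0.43581108]
((480.5855712890625, 87.40328216552734), 22.84255027770996) [458.79004343  65.3440913 ] [499.79276486 109.6669921 ]
[(0, np.float64(42.4)), (2, np.float64(42.3)), (4, np.float64(42.1)), (6, np.float64(41.9)), (8, np.float64(41.7)), (10, np.float64(41.6)), (12, np.float64(41.5)), (14, np.float64(41.2)), (16, np.float64(41.0)), (18, np.float64(40.8)), (20, np.float64(40.6)), (22, np.float64(40.4)), (24, np.float64(40.3)), (26, np.float64(40.4)), (28, np.float64(40.7)), (30, np.float64(40.9)), (32, np.float64(41.2)), (34, np.float64(41.5)), (36, np.float64(41.7)), (38, np.float64(41.9)), (40, np.float64(42.1)), (42, np.float64(42.3)), (44, np.float64(42.4)), (46, np.float64(42.4)), (48, np.float64(42.5)), (50, np.float64(42.6)), (52, np.float64(42.7)), (54, np.float64(42.7)), (56, np.float64(42.6)), (58, np.float64(42.6))]
((474.8162841796875, 71.02290344238281), 26.954885482788086) [459.71031756  44.07116641] [498
[... 370 characters left out ...]
4(45.7)), (30, np.float64(46.0)), (32, np.float64(46.2)), (34, np.float64(46.4)), (36, np.float64(46.6)), (38, np.float64(46.7)), (40, np.float64(46.8)), (42, np.float64(46.8)), (44, np.float64(46.7)), (46, np.float64(46.8)), (48, np.float64(46.8)), (50, np.float64(46.7)), (52, np.float64(46.7)), (54, np.float64(46.7)), (56, np.float64(46.6)), (58, np.float64(46.6))]
T -0.2 0.722 0.09
T -0.15 0.67 0.11
T -0.1 0.673 0.108
T -0.05 0.681 0.109
T -0.0 0.661 0.168
T 0.05 0.66 0.196
T 0.1 0.66 0.198
T 0.15 0.665 0.188
T 0.2 0.662 0.192
S -0.2 0.688 0.095
S -0.15 0.667 0.106
S -0.1 0.67 0.105
S -0.05 0.678 0.105
S -0.0 0.66 0.169
S 0.05 0.66 0.19
S 0.1 0.66 0.189
S 0.15 0.668 0.188
S 0.2 0.66 0.155
```

servo_tool([
  [[0.014,-0.0387,0],-0.0055],
  [[0.014,-0.0387,0],0],
  [[0.014,-0.0387,0],0],
  [[0.014,-0.0387,0],0],
  [[0.014,-0.0387,0],0],
])

```text
time: 0.85
tcp_pos: [0.3687, -0.4644, 0.2309]
tcp_rot: [-3.141, 0.0, 0.005]
wrist_force: [1.5, -0.1, -0.6]
grip_width: 0.0854
gripper_force: 0.0
```

servo_tool([
  [[0.014,-0.0387,0],0],
  [[0.014,-0.0387,0],0],
  [[0.014,-0.0387,0],0],
  [[0.014,-0.0387,0],0],
  [[0.014,-0.0387,0],0],
])

```text
time: 1.27
tcp_pos: [0.4377, -0.2707, 0.2312]
tcp_rot: [-3.142, 0.0, 0.005]
wrist_force: [1.3, -0.4, -0.6]
grip_width: 0.0857
gripper_force: 0.0
```

servo_tool([
  [[0.0145,-0.038,0.01],0],
  [[0.0145,-0.038,0.01],0],
  [[0.0145,-0.038,0.01],0],
  [[0.0145,-0.038,0.01],0],
  [[0.0145,-0.038,0.01],0],
])

```text
time: 1.68
tcp_pos: [0.5089, -0.0813, 0.181]
tcp_rot: [3.142, 0.0, 0.005]
wrist_force: [0.1, -0.6, -0.7]
grip_width: 0.0855
gripper_force: 0.0
```

servo_tool([
  [[0,0,0.033],0],
  [[0,0,0.033],0],
  [[0,0,0],0],
])

```text
time: 1.93
tcp_pos: [0.5063, -0.0817, 0.111]
tcp_rot: [-3.141, 0.008, 0.008]
wrist_force: [-0.9, 0.9, 0.6]
grip_width: 0.0854
gripper_force: 0.0
```

Run:
```python
from h import *
o=arm.observe(); print(o['tcp_pos'],o['tcp_rot'],o['joints'])
d=snap('side','s1.png',(180,130,380,330),3); t=snap('top','t1.png')
for n,c in(('T',t),('S',d)):
    P=cloud(c).reshape(-1,3); q=P[(P[:,1]>.05)&(P[:,1]<.19)]
    print(n,[(round(x,3),q[(abs(q[:,0]-x)<.005),2].max().round(3)) for x in np.arange(.65,.73,.01)])
    q=P[(P[:,1]>-.17)&(P[:,1]<-.04)]
    print(n,[(round(x,3),q[(abs(q[:,0]-x)<.005),2].max().round(3)) for x in np.arange(.65,.73,.01)])
```

```text
[ 0.50631475 -0.0816684   0.11095529] [-3.14093614  0.00761821  0.00802374] [ 0.01653885  0.53521123  0.04649258  2.1833466  -0.05706225  0.43177467
 -1.45422058]
T [(np.float64(0.65), np.float64(0.19)), (np.float64(0.66), np.float64(0.189)), (np.float64(0.67), np.float64(0.189)), (np.float64(0.68), np.float64(0.193)), (np.float64(0.69), np.float64(0.194)), (np.float64(0.7), np.float64(0.192)), (np.float64(0.71), np.float64(0.193)), (np.float64(0.72), np.float64(0.194))]
T [(np.float64(0.65), np.float64(0.008)), (np.float64(0.66), np.float64(0.011)), (np.float64(0.67), np.float64(0.1)), (np.float64(0.68), np.float64(0.108)), (np.float64(0.69), np.float64(0.112)), (np.float64(0.7), np.float64(0.108)), (np.float64(0.71), np.float64(0.103)), (np.float64(0.72), np.float64(0.106))]
S [(np.float64(0.65), np.float64(0.184)), (np.float64(0.66), np.float64(0.185)), (np.float64(0.67), np.float64(0.182)), (np.float64(0.68), np.float64(0.188)), (np.float64(0.69), np.float64(0.188)), (np.float64(0.7), np.float64(0.186)), (np.float64(0.71), np.float64(0.189)), (np.float64(0.72), np.float64(0.19))]
S [(np.float64(0.65), np.float64(0.032)), (np.float64(0.66), np.float64(0.001)), (np.float64(0.67), np.float64(0.097)), (np.float64(0.68), np.float64(0.104)), (np.float64(0.69), np.float64(0.106)), (np.float64(0.7), np.float64(0.102)), (np.float64(0.71), np.float64(0.098)), (np.float64(0.72), np.float64(0.096))]
```

View pics/s1.png

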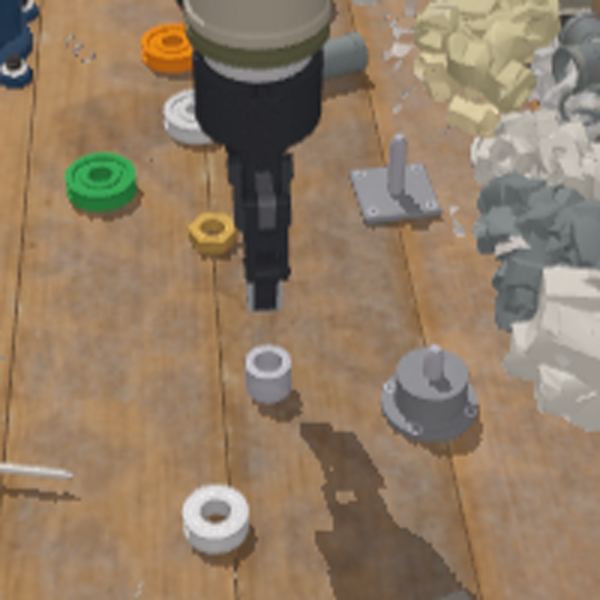

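Run:
```python
from h import *
S=dict(np.load('/tmp/side.npz')); T=dict(np.load('/tmp/top.npz'))
for c in(S,T):
    P=cloud(c).reshape(-1,3); print('rows x .60..70, cols y 0..0.24 by 2cm')
    for x in np.arange(.60,.71,.01):
        print(round(x,2),[int(1000*max(P[(abs(P[:,0]-x)<.005)&(abs(P[:,1]-y)<.01),2],default=-1)) for y in np.arange(0,.25,.02)])
P=cloud(S).reshape(-1,3); q=P[(abs(P[:,0]-.506)<.05)&(abs(P[:,1]+.0817)<.08)&(P[:,2]>.095)&(P[:,2]<.2)]
for z in np.arange(.1,.2,.01):
    s=q[abs(q[:,2]-z)<.005]
    if len(s): print(round(z,2),len(s),s[:,0].min().round(4),s[:,0].max().round(4),s[:,1].min().round(4),s[:,1].max().round(4))
P=cloud(T).reshape(-1,3); q=P[(abs(P[:,0]-.506)<.12)&(abs(P[:,1]+.0817)<.12)&(P[:,2]>.095)&(P[:,2]<.4)]
for z in np.arange(.1,.4,.02):
    s=q[abs(q[:,2]-z)<.01]
    if len(s): print('T',round(z,2),len(s),s[:,0].min().round(4),s[:,0].max().round(4),s[:,1].min().round(4),s[:,1].max().round(4))
```

```text
rows x .60..70, cols y 0..0.24 by 2cm
0.6 [0, 0, 0, 1, 7, 8, 8, 7, 0, 0, 0, 0, 0]
0.61 [1, 1, 0, 0, 5, 170, 8, 7, 0, 0, 0, 1, 0]
0.62 [0, 0, 1, 0, 5, 178, 55, 8, 2, 0, 0, 0, 0]
0.63 [0, 0, 0, 0, 5, 175, 170, 5, 0, 82, 0, 60, 57]
0.64 [0, 0, 0, 0, 7, 182, 181, 6, -1000, 84, 89, 87, 67]
0.65 [0, 0, 0, 0, 168, 184, 183, 8, 0, -1, 90, 7, 7]
0.66 [0, 50, 56, 170, 171, 181, 184, 7, 0, 0, 57, 66, 0]
0.67 [56, 57, 0, 173, 174, 181, 181, 177, 158, 155, 156, 67, 0]
0.68 [63, 63, 163, 176, 180, 188, 185, 0, 156, 151, 155, 64, 0]
0.69 [64, 67, 164, 180, 185, 187, 188, 0, 165, 157, 154, 60, -1]
0.7 [73, 81, 167, 185, 184, 185, 182, 173, 170, 162, 152, 29, -1]
rows x .60..70, cols y 0..0.24 by 2cm
0.6 [4, 5, 7, 6, 4, 10, 12, 16, 9, 4, 6, 5, 7]
0.61 [7, 6, 7, 4, 5, 16, 14, 14, 14, 4, 3, 8, 11]
0.62 [7, 6, 7, 4, 7, 185, 182, 13, 12, 4, 5, 5, 6]
0.63 [8, 4, 7, 4, 5, 180, 178, 56, 11, 7, 6, 6, 5]
0.64 [5, 10, 5, 9, 6, 182, 189, 13, 11, 86, 94, 94, 71]
0.65 [5, 4, 5, 4, 4, 189, 189, 181, 13, 7, 95, 90, 71]
0.66 [8, 49, 59, 169, 175, 187, 189, 181, 149, 5, 94, 101, 66]
0.67 [6, 56, 7, 174, 177, 184, 189, 184, 164, 159, 164, 150, 71]
0.68 [65, 64, 55, 179, 185, 190, 193, 186, 165, 163, 164, 158, 71]
0.69 [70, 69, 169, 176, 188, 190, 194, 184, 170, 170, 160, 157, 67]
0.7 [84, 84, 167, 173, 189, 190, 192, 176, 172, 171, 159, 151, 59]
0.12 4 0.4987 0.5138 -0.1357 -0.1315
0.13 38 0.495 0.5156 -0.1401 -0.0395
0.14 43 0.4951 0.5155 -0.1418 -0.1319
0.15 29 0.4953 0.5156 -0.1427 -0.1317
0.17 52 0.4928 0.5191 -0.1589 -0.1301
0.18 93 0.4927 0.5216 -0.1597 -0.1244
0.19 68 0.4889 0.5219 -0.1586 -0.0623
T 0.14 3 0.4964 0.5009 -0.0355 -0.0245
T 0.16 5 0.4967 0.509 -0.0374 -0.024
T 0.18 28 0.4941 0.515 -0.0387 -0.0081
T 0.2 23 0.4921 0.5179 -0.0386 -0.008
T 0.22 56 0.4947 0.5197 -0.0375 -0.0102
T 0.24 37 0.4946 0.5193 -0.037 -0.0148
```

Run:
```python
from h import *
out=[]
for n in('top','side'):
    c=dict(np.load('/tmp/%s.npz'%n)); P=cloud(c)
    m=(P[...,0]>.6)&(P[...,0]<.656)&(P[...,1]>.06)&(P[...,1]<.15)&(P[...,2]>.14)&(P[...,2]<.21)
    v,u=np.where(m); print(n,m.sum(),u.min(),u.max(),v.min(),v.max(),P[m].min(0),P[m].max(0))
    x0,y0=(190,100) if n=='top' else (280,100)
    im=c['img'][y0:y0+100,x0:x0+100,::-1].copy(); im=cv2.resize(im,None,fx=4,fy=4,interpolation=cv2.INTER_CUBIC)
    cs=cv2.findContours(cv2.resize(m[y0:y0+100,x0:x0+100].astype(np.uint8),None,fx=4,fy=4,interpolation=0),0,2)[0]
    cv2.drawContours(im,cs,-1,(0,0,255),1); out.append(im)
cv2.imwrite('pics/o1.png',np.hstack(out))
```

```text
top 116 228 246 139 155 [0.61512639 0.08661052 0.15696791] [0.65583041 0.13392338 0.18982511]
side 202 309 330 130 152 [0.61456798 0.07143363 0.15006548] [0.65597069 0.12126591 0.1840213 ]
```

View pics/o1.png

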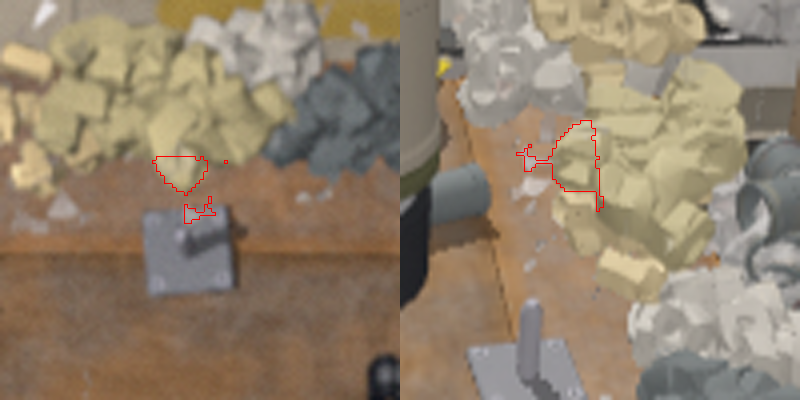

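The crop shows rubble (yellow block near top pixel (237,145)) leaning over the long spindle at 16–19 cm height, so I'll probe carefully there. First I grasp the sleeve.

servo_tool([
  [[0.006,-0.001,0.03],0.008],
  [[0,0,0.03],0],
  [[0,0,0.025],0],
  [[0,0,0],0],
  [[0,0,0],0],
], hand=0.06)

```text
time: 2.45
tcp_pos: [0.5148, -0.083, 0.0315]
tcp_rot: [3.141, 0.001, -0.004]
wrist_force: [0.3, 0.0, -0.6]
grip_width: 0.06
gripper_force: 0.0
```

servo_tool([
  [[-0.003,-0.0025,0.015],0],
  [[0,0,0.0105],0],
  [[0,0,0],0],
])

```text
time: 2.7
tcp_pos: [0.512, -0.0799, 0.0055]
tcp_rot: [3.142, -0.001, -0.003]
wrist_force: [-1.0, -0.7, -0.1]
grip_width: 0.0604
gripper_force: 0.0
```

servo_tool([
  [[0,0,0],0],
  [[0,0,0],0],
  [[0,0,0],0],
  [[0,0,0],0],
  [[0,0,0],0],
], hand=0.0, squeeze=40)

```text
time: 3.12
tcp_pos: [0.5123, -0.0799, 0.0063]
tcp_rot: [3.141, -0.002, -0.003]
wrist_force: [-0.6, -0.1, 8.2]
grip_width: 0.0311
gripper_force: 38.8
```

servo_tool([
  [[0,0,-0.02],0],
  [[0,0,-0.03],0],
  [[0,0,-0.03],0],
  [[0,0,0],0],
  [[0,0,0],0],
])

```text
time: 3.53
tcp_pos: [0.5128, -0.0798, 0.0871]
tcp_rot: [3.141, -0.004, -0.003]
wrist_force: [-0.2, -0.5, -1.1]
grip_width: 0.0309
gripper_force: 40.0
```

Run:
```python
from h import *
o=arm.observe(); p=o['tcp_pos']; print(p,o['tcp_rot'],o['wrist_force'],o['grip_width'])
d=snap('side','s2.png',(220,170,340,290),5)
P=cloud(d).reshape(-1,3)
q=P[(abs(P[:,0]-p[0])<.04)&(abs(P[:,1]-p[1])<.05)&(P[:,2]>.06)&(P[:,2]<.13)]
for z in np.arange(.07,.13,.005):
    s=q[abs(q[:,2]-z)<.0025]
    if len(s): print(round(z,3),len(s),s[:,0].min().round(4),s[:,0].max().round(4),s[:,1].min().round(4),s[:,1].max().round(4))
```

```text
[ 0.51284591 -0.07982034  0.08709538] [ 3.14130540e+00 -4.16323231e-03 -2.80888734e-03] [-0.17321657 -0.53311372 -1.11722607] 0.030922935754262793
0.08 5 0.4971 0.5251 -0.0945 -0.0889
0.085 10 0.4957 0.5251 -0.1043 -0.08
0.09 15 0.4957 0.5248 -0.108 -0.0825
0.095 25 0.4958 0.5249 -0.1114 -0.0826
0.1 26 0.4958 0.5218 -0.1136 -0.0825
0.105 41 0.4959 0.5218 -0.1122 -0.0662
0.11 20 0.5005 0.5217 -0.1125 -0.0692
0.115 10 0.5057 0.5173 -0.1128 -0.1087
```

View pics/s2.png

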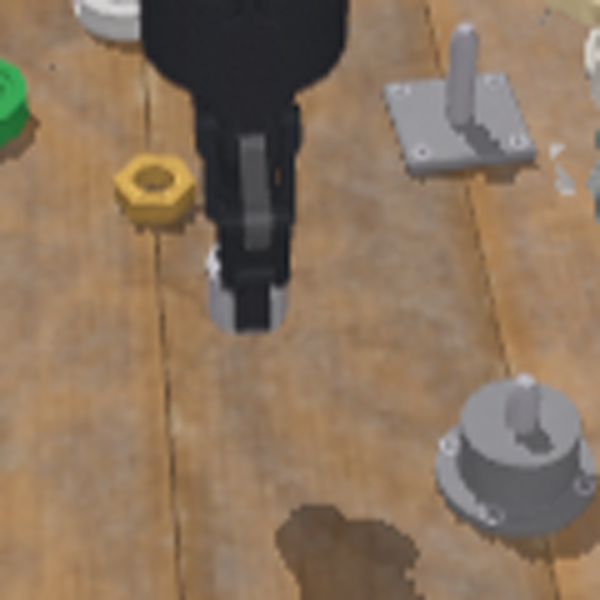

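The sleeve is held (around pixel (248,310) of the crop). Next I refine the spindle axes.

Run:
```python
from h import *
for n in('side','top'):
    d=dict(np.load('/tmp/%s.npz'%n)); P=cloud(d).reshape(-1,3)
    for nm,c,lo,hi in(('long',(.63,.120),.015,.065),('short',(.622,-.108),.038,.062)):
        q=P[(np.hypot(P[:,0]-c[0],P[:,1]-c[1])<.018)]
        for z in np.arange(lo,hi,.008):
            s=q[abs(q[:,2]-z)<.004]
            if len(s)>1: print(n,nm,round(z,3),len(s),s.min(0)[:2].round(4),s.max(0)[:2].round(4),s.mean(0)[:2].round(4))
    for nm,c,r,lo,hi in(('plate',(.63,.120),.05,.003,.016),('boss',(.622,-.108),.03,.028,.037)):
        q=P[(abs(P[:,0]-c[0])<r)&(abs(P[:,1]-c[1])<r)&(P[:,2]>lo)&(P[:,2]<hi)]; print(nm,cv2.minAreaRect((q[:,:2]*1000).astype(np.float32)),q[:,2].mean())
```

```text
side long 0.015 16 [0.6243 0.1114] [0.636  0.1211] [0.6293 0.1154]
side long 0.023 13 [0.6234 0.1093] [0.6358 0.1187] [0.6299 0.114 ]
side long 0.031 14 [0.623  0.1092] [0.6353 0.1197] [0.628  0.1142]
side long 0.039 18 [0.6245 0.1105] [0.6345 0.1163] [0.6293 0.1136]
side long 0.047 11 [0.6242 0.1107] [0.6365 0.1176] [0.6303 0.1147]
side long 0.055 21 [0.624  0.1122] [0.6364 0.1214] [0.6296 0.1166]
side long 0.063 3 [0.6285 0.1163] [0.6312 0.1198] [0.6296 0.1182]
side short 0.038 25 [ 0.6079 -0.1256] [ 0.6374 -0.1046] [ 0.6202 -0.1147]
side short 0.046 24 [ 0.6145 -0.119 ] [ 0.6269 -0.1086] [ 0.6199 -0.1145]
side short 0.054 24 [ 0.6165 -0.1159] [ 0.6272 -0.1074] [ 0.6219 -0.1116]
plate ((630.01220703125, 117.6816635131836), (64.04869842529297, 65.75245666503906), 5.101676940917969) 0.005868509674149247
boss ((621.17138671875, -109.96047973632812), (50.669456481933594, 47.18646240234375), 80.87883758544922) 0.03190537190149705
top long 0.015 27 [0.6124 0.1047] [0.6424 0.1369] [0.6294 0.1181]
top long 0.023 4 [0.6246 0.1188] [0.6285 0.1277] [0.6261 0.1232]
top long 0.031 2 [0.6263 0.118 ] [0.6292 0.1238] [0.6278 0.1209]
top long 0.039 4 [0.6252 0.1177] [0.6313 0.1263] [0.6273 0.1212]
top long 0.047 2 [0.6257 0.1253] [0.6268 0.1287] [0.6262 0.127 ]
top long 0.055 13 [0.6248 0.1188] [0.6388 0.1304] [0.6306 0.1232]
top long 0.063 7 [0.6284 0.1212] [0.6341 0.127 ] [0.6312 0.125 ]
plate ((630.4440307617188, 119.60220336914062), (98.43508911132812, 99.61353302001953), 89.3000259399414) 0.007705168937437751
boss ((0.0, 0.0), (0.0, 0.0), 0.0) nan<stdin>:10: RuntimeWarning: Mean of empty slice.
  ret = ret.dtype.type(ret / rcount)
```

servo_tool([
  [[0.0112,-0.0334,0],0],
  [[0.0112,-0.0334,0],0],
  [[0.0112,-0.0334,0],0],
  [[0.0112,-0.0334,0],0],
  [[0.0112,-0.0334,0],0],
])

```text
time: 4.0
tcp_pos: [0.5678, 0.0887, 0.0836]
tcp_rot: [3.141, 0.002, -0.003]
wrist_force: [-0.1, 0.1, -0.8]
grip_width: 0.0304
gripper_force: 40.0
```

servo_tool([
  [[0.0112,-0.0334,0],0],
  [[0,0,0],0],
  [[0,0,0],0],
])

```text
time: 4.25
tcp_pos: [0.579, 0.1232, 0.0834]
tcp_rot: [-3.141, 0.002, 0.002]
wrist_force: [0.0, -0.6, -1.1]
grip_width: 0.0308
gripper_force: 40.0
```

Run:
```python
from h import *
o=arm.observe(); print(o['tcp_pos'],o['tcp_rot'],o['wrist_force'],o['joint_torque'].round(2))
t=snap('top','t2.png',(150,100,350,250),4)
P=cloud(t).reshape(-1,3)
for a in (.1,.14,.2):
  q=P[(P[:,0]<.61)&(P[:,0]>.5)&(abs(P[:,1]-.12)<.1)&(P[:,2]>a)&(P[:,2]<a+.06)]
  if len(q): print(a,len(q),q.min(0),q.max(0))
```

```text
[0.57899263 0.12318995 0.08342446] [-3.14149373e+00  1.80150494e-03  1.72774153e-03] [ 0.01392782 -0.59765342 -1.08489907] [ -2.96 -69.4    1.93 -16.2   -0.19  -0.09  -0.18]
0.1 35 [0.56518651 0.07083446 0.11102762] [0.59236549 0.09747121 0.15934988]
0.14 113 [0.56518651 0.06141363 0.14035145] [0.59236549 0.09228269 0.19657866]
0.2 5 [0.56647391 0.08372108 0.20072814] [0.57248625 0.09015272 0.21830914]
```

View pics/t2.png

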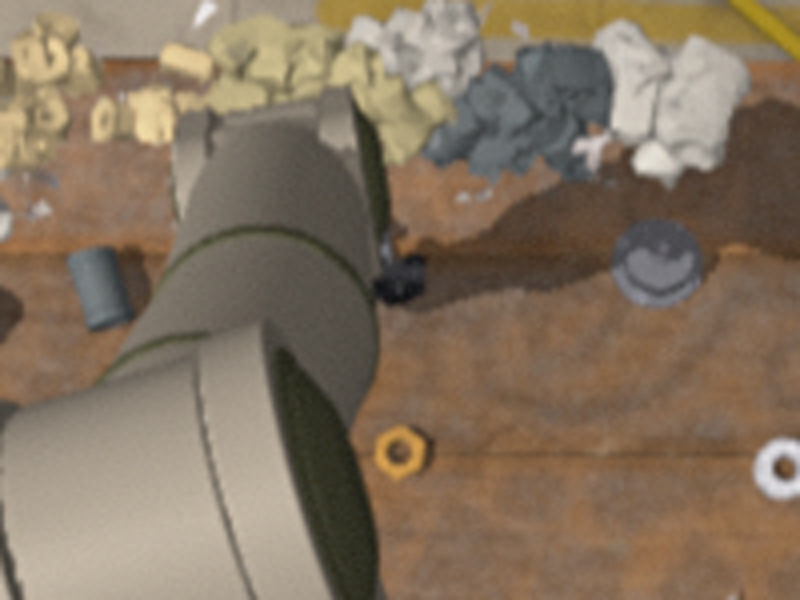

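The arm is hanging over the spindle side without contact, with the hex at (250,213). I'll creep forward.

servo_tool([
  [[0.008,0.0025,0],0],
  [[0.008,0,0],0],
  [[0.005,0,0],0],
])

```text
time: 4.55
tcp_pos: [0.6019, 0.1161, 0.085]
tcp_rot: [3.141, -0.001, -0.005]
wrist_force: [0.7, 0.4, -0.1]
grip_width: 0.031
gripper_force: 40.0
```

```bash
python3 -c "
from h import *
o=arm.observe(); print(o['tcp_pos'],o['wrist_force'],o['joint_torque'].round(2))"
```

```text
[0.60185596 0.11610806 0.08496009] [ 0.68253712  0.38296413 -0.07637285] [-6.200e-01 -7.161e+01  3.460e+00 -1.452e+01  1.000e-02  1.000e-02
  1.000e-02]
```

servo_tool([
  [[0.006,0,0],0],
  [[0.006,0,0],0],
  [[0.003,0,0],0],
])

```text
time: 4.8
tcp_pos: [0.6166, 0.1175, 0.0851]
tcp_rot: [-3.142, -0.001, -0.004]
wrist_force: [-0.4, -0.7, -1.6]
grip_width: 0.0312
gripper_force: 40.0
```

```bash
python3 -c "
from h import *
o=arm.observe(); print(o['tcp_pos'],o['wrist_force'],o['joint_torque'].round(2))"
```

```text
[0.61663684 0.11745887 0.08508094] [-0.38631946 -0.67967108 -1.61718117] [ 3.000e-02 -7.308e+01  3.740e+00 -1.578e+01  1.000e-02  3.000e-02
  0.000e+00]
```

servo_tool([
  [[0.005,-0.003,0],0],
  [[0.005,0,0],0],
  [[0.005,0,0],0],
  [[0,0,0],0],
  [[0,0,0],0],
])

```text
time: 5.22
tcp_pos: [0.6306, 0.1209, 0.0849]
tcp_rot: [3.142, 0.0, -0.003]
wrist_force: [-0.3, -1.0, -0.7]
grip_width: 0.0308
gripper_force: 40.0
```

Run:
```python
from h import *
o=arm.observe(); p=o['tcp_pos']; print(p,o['tcp_rot'],o['wrist_force'],o['joint_torque'].round(2))
d=snap('side','s3.png',(260,120,380,240),5)
P=cloud(d).reshape(-1,3)
q=P[(abs(P[:,0]-p[0])<.03)&(abs(P[:,1]-p[1])<.05)&(P[:,2]>.01)&(P[:,2]<.13)]
for z in np.arange(.02,.13,.005):
    s=q[abs(q[:,2]-z)<.0025]
    if len(s): print(round(z,3),len(s),s[:,0].min().round(4),s[:,0].max().round(4),s[:,1].min().round(4),s[:,1].max().round(4))
```

```text
[0.63059098 0.12092    0.08494193] [ 3.14152403e+00  2.93753676e-05 -2.65085124e-03] [-0.30751657 -0.95430657 -0.69117854] [ 4.000e-02 -7.443e+01  3.880e+00 -1.731e+01  1.000e-02 -3.000e-02
  1.000e-02]
0.02 10 0.6233 0.6356 0.1112 0.1181
0.025 11 0.6231 0.6355 0.1108 0.1169
0.03 6 0.6233 0.6346 0.1114 0.1192
0.035 12 0.6244 0.6345 0.1095 0.1165
0.04 8 0.6246 0.6341 0.1099 0.1164
0.045 9 0.6241 0.6367 0.1104 0.1177
0.05 13 0.6242 0.6367 0.1127 0.1201
0.055 7 0.6243 0.634 0.1103 0.12
0.06 9 0.6267 0.633 0.1115 0.1194
0.075 1 0.6149 0.6149 0.1101 0.1101
0.08 11 0.6132 0.6432 0.1044 0.1191
0.085 17 0.615 0.6385 0.095 0.1144
0.09 17 0.6128 0.6402 0.09 0.1219
0.095 26 0.6143 0.6399 0.0885 0.1405
0.1 32 0.6144 0.6396 0.0881 0.133
0.105 28 0.6158 0.6393 0.0869 0.1366
0.11 18 0.6185 0.6392 0.0896 0.135
0.115 21 0.618 0.6352 0.0869 0.1359
0.12 5 0.6175 0.6324 0.0876 0.1365
0.125 1 0.6171 0.6171 0.0941 0.0941
```

View pics/s3.png

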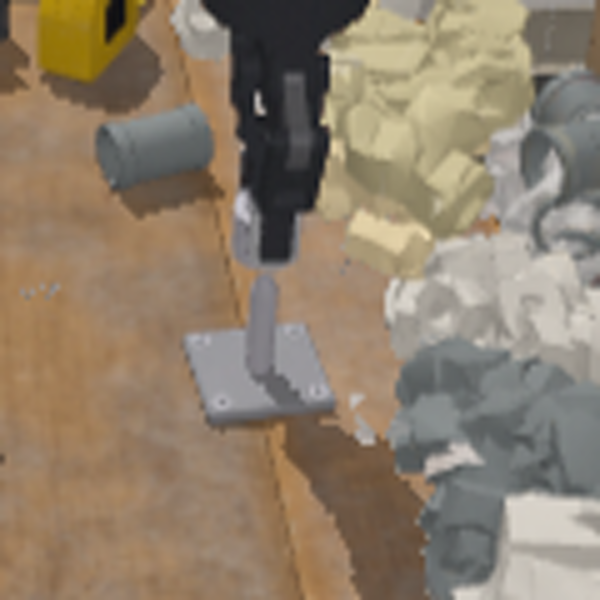

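The sleeve (266,240) is lined up with the spindle tip (265,280), and the gripper clears the rubble. Descending.

servo_tool([
  [[0.001,0.0015,0.01],0],
  [[0,0,0.012],0],
  [[0,0,0.012],0],
  [[0,0,0],0],
])

```text
time: 5.6
tcp_pos: [0.6298, 0.1193, 0.0478]
tcp_rot: [3.141, 0.004, -0.002]
wrist_force: [-0.4, 0.6, -1.7]
grip_width: 0.0306
gripper_force: 40.0
```

servo_tool([
  [[0.0015,0,0.012],0],
  [[0,0,0.012],0],
  [[0,0,0.006],0],
  [[0,0,0],0],
])

```text
time: 5.93
tcp_pos: [0.6319, 0.1191, 0.0189]
tcp_rot: [3.141, 0.003, -0.003]
wrist_force: [0.4, -1.0, -0.5]
grip_width: 0.0307
gripper_force: 40.0
```

servo_tool([
  [[0,0,0.002],0],
  [[0,0,0.001],0],
  [[0,0,0],0],
])

```text
time: 6.18
tcp_pos: [0.633, 0.1194, 0.0181]
tcp_rot: [-3.142, -0.0, -0.003]
wrist_force: [0.7, 0.2, -0.5]
grip_width: 0.0308
gripper_force: 40.0
```

servo_tool([
  [[-0.001,0,0.003],0],
  [[0,0,0.001],0],
  [[0,0,0],0],
  [[0,0,0],0],
])

```text
time: 6.52
tcp_pos: [0.632, 0.1194, 0.0145]
tcp_rot: [-3.141, -0.0, -0.003]
wrist_force: [-1.0, 0.0, 4.6]
grip_width: 0.0309
gripper_force: 40.4
```

servo_tool([
  [[0,0,0],0],
  [[0,0,0],0],
  [[0,0,0],0],
  [[0,0,-0.01],0],
  [[0,0,-0.02],0],
], hand=0.06)

```text
time: 6.93
tcp_pos: [0.6306, 0.1192, 0.0427]
tcp_rot: [3.141, 0.004, -0.003]
wrist_force: [0.1, 0.4, -0.3]
grip_width: 0.0598
gripper_force: 0.0
```

servo_tool([
  [[0,0,-0.03],0],
  [[0,0,-0.03],0],
  [[-0.03,-0.02,0],0],
  [[-0.032,-0.023,0],0],
  [[-0.032,-0.023,0],0],
])

```text
time: 7.35
tcp_pos: [0.5377, 0.1858, 0.1054]
tcp_rot: [-3.141, -0.002, -0.005]
wrist_force: [0.7, 1.4, -0.6]
grip_width: 0.0602
gripper_force: 0.0
```

servo_tool([
  [[-0.032,-0.023,0],0],
  [[-0.032,-0.023,0],0],
  [[0,0,0],0],
  [[0,0,0],0],
], hand=0.0854)

```text
time: 7.68
tcp_pos: [0.4725, 0.2338, 0.1047]
tcp_rot: [-3.141, 0.0, 0.002]
wrist_force: [0.7, -0.3, 0.1]
grip_width: 0.0855
gripper_force: 0.0
```

Run:
```python
from h import *
o=arm.observe(); p=o['tcp_pos']; print(p,o['tcp_rot'],o['joints'])
d=snap('side','s4.png',(200,120,360,240),5); t=snap('top','t4.png')
for n,c in(('S',d),('T',t)):
    P=cloud(c).reshape(-1,3)
    q=P[(abs(P[:,0]-.63)<.03)&(abs(P[:,1]-.12)<.03)&(P[:,2]>.025)&(P[:,2]<.045)]
    if len(q): print(n,'sleeve',len(q),cv2.minAreaRect((q[:,:2]*1000).astype(np.float32)),np.percentile(q[:,2],[5,50,95]))
```

```text
[0.47254201 0.23379126 0.10472266] [-3.14088810e+00  4.62447067e-04  1.99743540e-03] [-0.6570523   0.55878856  0.12959628  2.16476741 -0.16819203  0.42717922
 -1.96246698]
S sleeve 107 ((630.1121215820312, 114.96371459960938), (32.067020416259766, 29.20290184020996), 82.62191009521484) [0.02683178 0.03072446 0.03922539]
T sleeve 64 ((631.6138916015625, 120.92247009277344), (30.586759567260742, 29.718402862548828), 5.205866813659668) [0.02898804 0.03448145 0.03914759]
```

View pics/s4.png

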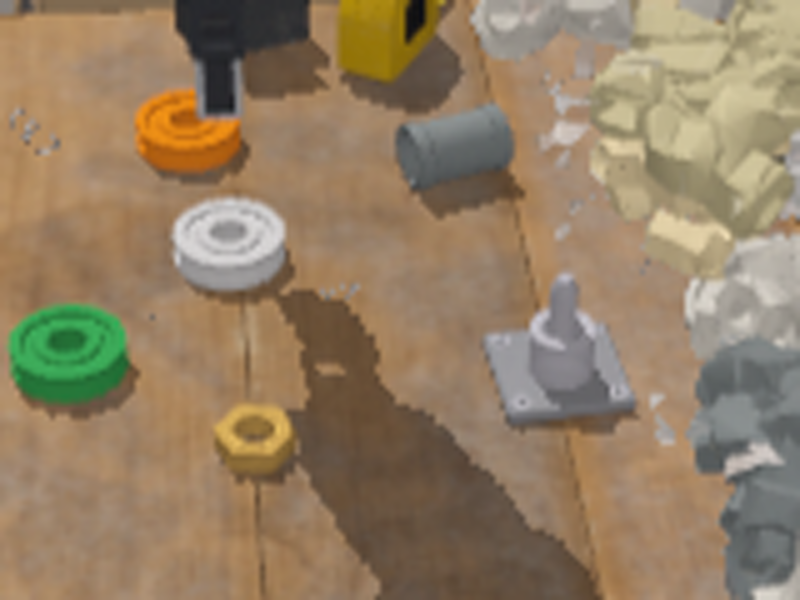

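The picture shows the sleeve seated at (565,345), and the silver pulley at (228,240) is free between orange and green. Going down onto the pulley.

servo_tool([
  [[0.0015,-0.0005,0.035],0],
  [[0,0,0.035],0],
  [[0,0,0.02],0],
  [[0,0,0],0],
  [[0,0,0],0],
])

```text
time: 8.2
tcp_pos: [0.4764, 0.2308, 0.0134]
tcp_rot: [3.14, 0.002, -0.005]
wrist_force: [-0.8, -0.1, 1.1]
grip_width: 0.0855
gripper_force: 0.0
```

servo_tool([
  [[-0.0022,-0.0035,0.006],0],
  [[0,0,0.0055],0],
  [[0,0,0],0],
])

```text
time: 8.45
tcp_pos: [0.4739, 0.2362, 0.0028]
tcp_rot: [-3.141, -0.001, -0.002]
wrist_force: [-0.6, -0.3, 0.3]
grip_width: 0.0857
gripper_force: 0.0
```

servo_tool([
  [[0,0,0],0],
  [[0,0,0],0],
  [[0,0,0],0],
  [[0,0,0],0],
  [[0,0,0],0],
], hand=0.0, squeeze=40)

```text
time: 8.87
tcp_pos: [0.4738, 0.236, 0.0037]
tcp_rot: [-3.141, -0.001, -0.003]
wrist_force: [-1.9, 0.3, 11.7]
grip_width: 0.0568
gripper_force: 40.0
```

servo_tool([
  [[0,0,-0.02],0],
  [[0,0,-0.04],0],
  [[0,0,-0.035],0],
  [[0,0,0],0],
])

```text
time: 9.2
tcp_pos: [0.4758, 0.2367, 0.1031]
tcp_rot: [-3.138, -0.006, -0.003]
wrist_force: [1.5, -0.3, -1.7]
grip_width: 0.0561
gripper_force: 43.1
```

servo_tool([
  [[0.031,0.023,0],0],
  [[0.031,0.023,0],0],
  [[0.031,0.023,0],0],
  [[0.031,0.023,0],0],
  [[0.02,0.015,0],0],
])

```text
time: 9.62
tcp_pos: [0.6203, 0.1251, 0.0979]
tcp_rot: [3.141, -0.002, -0.005]
wrist_force: [0.6, 0.1, -1.1]
grip_width: 0.0565
gripper_force: 43.1
```

servo_tool([
  [[0.012,0.008,0],0],
  [[0,0,0],0],
  [[0,0,0],0],
  [[0,0,0],0],
])

```text
time: 9.95
tcp_pos: [0.6276, 0.1219, 0.0972]
tcp_rot: [-3.141, 0.002, -0.001]
wrist_force: [-0.5, 0.1, -0.7]
grip_width: 0.0564
gripper_force: 43.1
```

Run:
```python
from h import *
o=arm.observe(); p=o['tcp_pos']; print(p,o['tcp_rot'],o['wrist_force'],o['grip_width'])
d=snap('side','s5.png',(260,110,380,230),5)
P=cloud(d).reshape(-1,3)
q=P[(abs(P[:,0]-p[0])<.04)&(abs(P[:,1]-p[1])<.06)&(P[:,2]>.01)&(P[:,2]<.13)]
for z in np.arange(.05,.13,.004):
    s=q[abs(q[:,2]-z)<.002]
    if len(s): print(round(z,3),len(s),s[:,0].min().round(4),s[:,0].max().round(4),s[:,1].min().round(4),s[:,1].max().round(4))
```

```text
[0.62763297 0.12188681 0.09718002] [-3.14096399e+00  1.87183042e-03 -1.10149034e-03] [-0.53237081  0.05879446 -0.7227563 ] 0.05637511175267229
0.05 10 0.6243 0.6367 0.1119 0.1198
0.054 10 0.6242 0.6364 0.1139 0.1206
0.058 7 0.627 0.6339 0.1142 0.1224
0.062 2 0.6284 0.6289 0.1157 0.1193
0.09 11 0.6041 0.6475 0.0903 0.104
0.094 58 0.5981 0.6554 0.0888 0.128
0.098 21 0.6003 0.651 0.0864 0.1185
0.102 20 0.6031 0.6461 0.0817 0.149
0.106 130 0.5981 0.6546 0.0818 0.1489
0.11 27 0.5992 0.6535 0.0757 0.149
0.114 20 0.616 0.637 0.0768 0.1537
0.118 18 0.6151 0.6363 0.0769 0.1496
0.122 20 0.6151 0.6363 0.0738 0.1509
0.126 19 0.615 0.6362 0.0774 0.1478
```

View pics/s5.png

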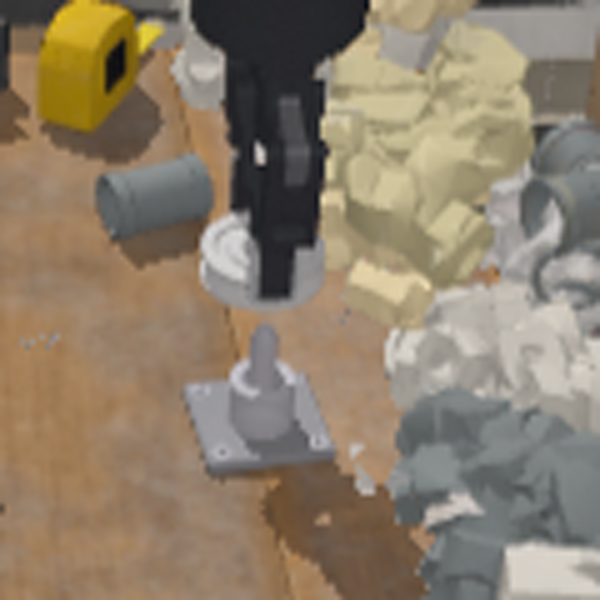

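The silver pulley (263,262) hangs over the spindle tip (264,330). A small x correction, then down.

servo_tool([
  [[0.0035,0.001,0],0],
  [[0,0,0.015],0],
  [[0,0,0.015],0],
  [[0,0,0],0],
  [[0,0,0],0],
])

```text
time: 10.42
tcp_pos: [0.6319, 0.1201, 0.0671]
tcp_rot: [3.141, 0.002, -0.001]
wrist_force: [0.4, 0.3, -0.5]
grip_width: 0.0561
gripper_force: 43.1
```

servo_tool([
  [[0,0,0.008],0],
  [[0,0,0.008],0],
  [[0,0,0.004],0],
  [[0,0,0],0],
  [[0,0,0],0],
])

```text
time: 10.83
tcp_pos: [0.6326, 0.1194, 0.0473]
tcp_rot: [3.141, 0.001, -0.003]
wrist_force: [0.1, 0.3, -1.6]
grip_width: 0.0562
gripper_force: 43.1
```

servo_tool([
  [[-0.001,-0.0005,0.004],0],
  [[0,0,0.002],0],
  [[0,0,0],0],
  [[0,0,0],0],
])

```text
time: 11.17
tcp_pos: [0.6317, 0.1199, 0.0414]
tcp_rot: [3.142, 0.0, -0.003]
wrist_force: [-0.2, 0.6, -1.3]
grip_width: 0.056
gripper_force: 43.1
```

servo_tool([
  [[0,0,0.002],0],
  [[0,0,0.001],0],
  [[0,0,0.001],0],
  [[0,0,0],0],
  [[0,0,0],0],
])

```text
time: 11.58
tcp_pos: [0.6318, 0.1199, 0.0379]
tcp_rot: [-3.141, -0.0, -0.003]
wrist_force: [-1.0, -0.2, 3.6]
grip_width: 0.0564
gripper_force: 43.6
```

servo_tool([
  [[0,0,0],0],
  [[0,0,0],0],
  [[0,0,0],0],
  [[0,0,-0.01],0],
  [[0,0,-0.02],0],
], hand=0.08)

```text
time: 12.0
tcp_pos: [0.6304, 0.1197, 0.0662]
tcp_rot: [3.141, 0.004, -0.003]
wrist_force: [-0.8, 0.5, 0.4]
grip_width: 0.0801
gripper_force: 0.0
```

servo_tool([
  [[0,0,-0.025],0],
  [[0,0,-0.005],0],
  [[-0.03,0.0075,0],0],
  [[-0.03,0.0075,0],0.04],
  [[-0.03,0.0075,0],0.04],
])

```text
time: 12.42
tcp_pos: [0.5405, 0.0984, 0.0981]
tcp_rot: [-3.141, -0.001, -0.085]
wrist_force: [-0.5, 0.6, -0.4]
grip_width: 0.0799
gripper_force: 0.0
```

servo_tool([
  [[-0.03,0.0075,0],0.025],
  [[-0.031,0.008,0],0],
  [[0,0,0],0],
  [[0,0,0],0],
], hand=0.06)

```text
time: 12.75
tcp_pos: [0.4779, 0.089, 0.0981]
tcp_rot: [3.142, 0.001, -0.107]
wrist_force: [1.6, 0.2, 0.1]
grip_width: 0.0599
gripper_force: 0.0
```

Run:
```python
from h import *
o=arm.observe(); p=o['tcp_pos']; print(p,o['tcp_rot'],o['joints'])
d=snap('side','s6.png',(210,120,370,240),5); t=snap('top','t6.png')
for n,c in(('S',d),('T',t)):
    P=cloud(c).reshape(-1,3)
    q=P[(abs(P[:,0]-.63)<.05)&(abs(P[:,1]-.12)<.05)&(P[:,2]>.043)&(P[:,2]<.056)]
    if len(q): print(n,'pulley',len(q),cv2.minAreaRect((q[:,:2]*1000).astype(np.float32)),np.percentile(q[:,2],[5,50,95]))
P=cloud(d).reshape(-1,3); q=P[(abs(P[:,0]-.48)<.03)&(abs(P[:,1]-.08)<.03)&(P[:,2]>.0065)&(P[:,2]<.016)]
H=q[:,:2]*1000; print(cv2.minAreaRect(H.astype(np.float32)))
print([(a,round(np.mean([np.ptp(np.percentile(H@[np.cos(np.radians(a+k)),np.sin(np.radians(a+k))],[3,97])) for k in (0,60,120)]),1)) for a in range(0,60,4)])
```

```text
[0.47793023 0.08903271 0.09807976] [ 3.14154410e+00  6.65663264e-04 -1.07417448e-01] [-0.38298063  0.54006261  0.11624938  2.25832551 -0.17458986  0.35174741
 -1.7972364 ]
S pulley 281 ((630.6272583007812, 117.36210632324219), (59.22951126098633, 55.14788818359375), 82.29252624511719) [0.04437089 0.04699268 0.05048508]
T pulley 257 ((632.681396484375, 122.32493591308594), (57.35398483276367, 55.8610954284668), 46.43415832519531) [0.04577477 0.04991669 0.05476475]
((479.6583557128906, 79.65028381347656), (37.064476013183594, 36.52583312988281), 76.4986801147461)
[(0, np.float64(33.0)), (4, np.float64(33.1)), (8, np.float64(33.1)), (12, np.float64(32.9)), (16, np.float64(33.2)), (20, np.float64(33.2)), (24, np.float64(33.2)), (28, np.float64(33.1)), (32, np.float64(33.1)), (36, np.float64(33.1)), (40, np.float64(33.1)), (44, np.float64(33.3)), (48, np.float64(33.3)), (52, np.float64(33.1)), (56, np.float64(32.9))]
```

View pics/s6.png

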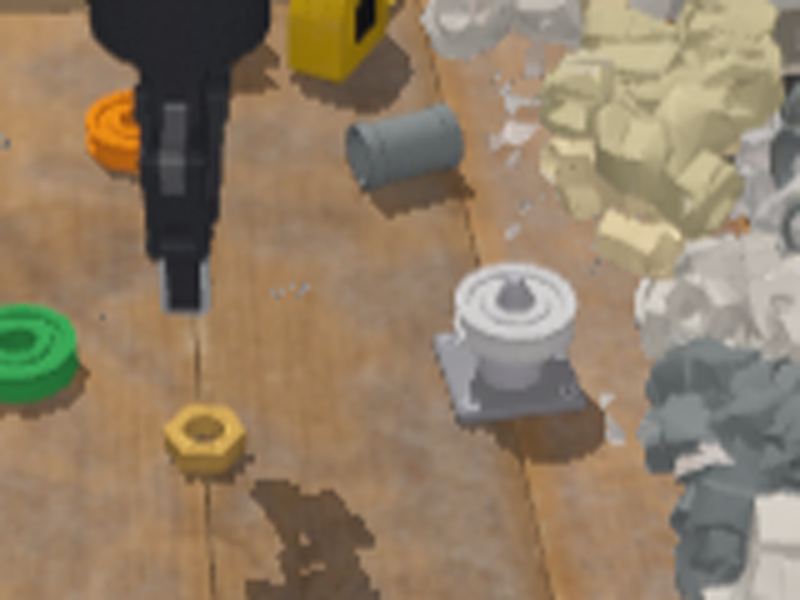

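The pulley is seated level at (515,305), and the hex is at (205,432). Now the hex angle from its corners.

Run:
```python
from h import *
d=dict(np.load('/tmp/side.npz')); K=d['camera_matrix']
x0,y0=225,192; s=14
im=cv2.resize(d['img'][y0:y0+32,x0:x0+54,::-1],None,fx=s,fy=s,interpolation=cv2.INTER_CUBIC)
t=dict(np.load('/tmp/top.npz'))
# top camera occlusion not certain: use the first top picture
c=cv2.imread('pics/top0.png')[197:229,223:277]; cv2.imwrite('pics/hx.png',np.hstack([im[:, :420],cv2.resize(c,None,fx=s,fy=s,interpolation=cv2.INTER_CUBIC)[:, 150:530]]))
```

```text
(no output)
```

View pics/hx.png

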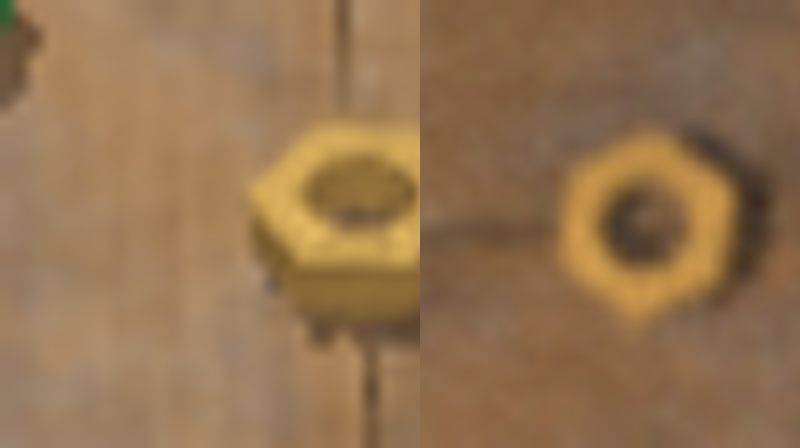

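The top view has hex corners at (655,130) and (637,322), so the flats need yaw ≈ −0.1, which the tool already has. Descending to the hex.

servo_tool([
  [[0.0033,0.0067,0.03],0],
  [[0,0,0.03],0],
  [[0,0,0.012],0],
  [[0,0,0],0],
  [[0,0,0],0],
])

```text
time: 13.27
tcp_pos: [0.4825, 0.0822, 0.025]
tcp_rot: [3.141, 0.001, -0.108]
wrist_force: [0.4, -0.8, 0.4]
grip_width: 0.0601
gripper_force: 0.0
```

servo_tool([
  [[-0.002,0,0.009],0],
  [[0,0,0.0065],0],
  [[0,0,0],0],
])

```text
time: 13.52
tcp_pos: [0.4799, 0.0826, 0.0096]
tcp_rot: [-3.142, -0.0, -0.107]
wrist_force: [-0.0, 0.2, -0.4]
grip_width: 0.06
gripper_force: 0.0
```

servo_tool([
  [[0,0,0],0],
  [[0,0,0],0],
  [[0,0,0],0],
  [[0,0,0],0],
  [[0,0,0],0],
], hand=0.0, squeeze=40)

```text
time: 13.93
tcp_pos: [0.48, 0.0825, 0.0107]
tcp_rot: [-3.141, -0.001, -0.108]
wrist_force: [-1.0, -0.6, 5.0]
grip_width: 0.0301
gripper_force: 39.0
```

servo_tool([
  [[0,0,-0.02],0],
  [[0,0,-0.04],0],
  [[0,0,-0.035],0],
  [[0,0,0],0],
])

```text
time: 14.27
tcp_pos: [0.4819, 0.0827, 0.1103]
tcp_rot: [-3.139, -0.007, -0.108]
wrist_force: [0.1, -0.6, -0.5]
grip_width: 0.0301
gripper_force: 39.5
```

Run:
```python
from h import *
o=arm.observe(); p=o['tcp_pos']; print(p,o['grip_width'],o['gripper_force'])
d=snap('side','s7.png',(210,140,310,240),6)
P=cloud(d).reshape(-1,3)
q=P[(abs(P[:,0]-p[0])<.04)&(abs(P[:,1]-p[1])<.05)&(P[:,2]>.004)&(P[:,2]<.15)]
for z in np.arange(.006,.15,.006):
    s=q[abs(q[:,2]-z)<.003]
    if len(s): print(round(z,3),len(s),s[:,0].min().round(4),s[:,0].max().round(4),s[:,1].min().round(4),s[:,1].max().round(4))
```

```text
[0.48189202 0.08265197 0.11030974] 0.03010936436979795 39.451892423930985
0.096 11 0.4675 0.4942 0.0628 0.0705
0.102 37 0.4634 0.4991 0.0598 0.0776
0.108 50 0.4638 0.4994 0.0579 0.0959
0.114 18 0.466 0.4914 0.0539 0.0946
0.12 22 0.4681 0.4917 0.0501 0.0974
0.126 20 0.4682 0.4877 0.0503 0.0596
0.132 26 0.4685 0.4919 0.0485 0.0948
0.138 23 0.4688 0.4921 0.0506 0.0969
0.144 5 0.473 0.4921 0.0508 0.0924
```

View pics/s7.png

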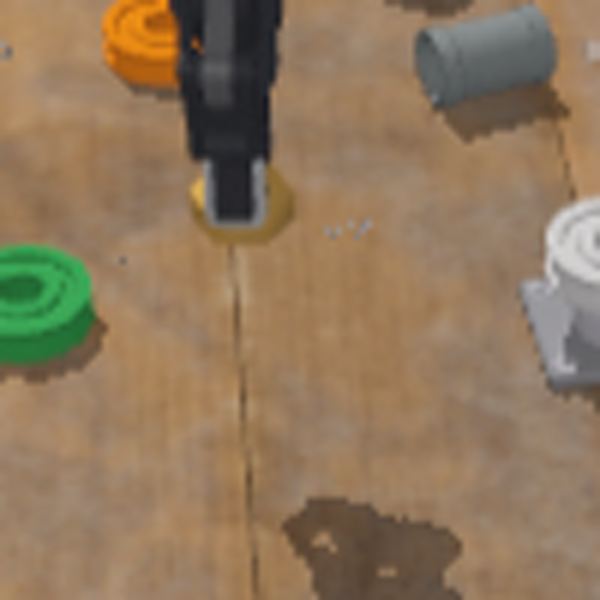

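The hex is held (240,205), level and with its underside below the fingertips. Carrying it over.

servo_tool([
  [[0.0288,-0.0107,0],0],
  [[0.0288,-0.0107,0],0],
  [[0.0288,-0.0107,0],0],
  [[0.0288,-0.0107,0],0],
  [[0.0286,-0.0106,0],0],
])

```text
time: 14.73
tcp_pos: [0.6294, 0.1204, 0.1042]
tcp_rot: [3.141, 0.001, -0.108]
wrist_force: [0.3, 0.2, -0.5]
grip_width: 0.03
gripper_force: 39.4
```

servo_tool([
  [[0,0,0],0],
  [[0,0,0],0],
  [[0,0,0],0],
])

```text
time: 14.98
tcp_pos: [0.6272, 0.1197, 0.1038]
tcp_rot: [3.141, 0.002, -0.108]
wrist_force: [-0.8, -0.8, -0.9]
grip_width: 0.0298
gripper_force: 39.4
```

Run:
```python
from h import *
o=arm.observe(); p=o['tcp_pos']; print(p,o['tcp_rot'],o['grip_width'])
d=snap('side','s8.png',(260,110,380,210),5)
P=cloud(d).reshape(-1,3)
q=P[(abs(P[:,0]-p[0])<.035)&(abs(P[:,1]-p[1])<.05)&(P[:,2]>.05)&(P[:,2]<.13)]
for z in np.arange(.054,.13,.004):
    s=q[abs(q[:,2]-z)<.002]
    if len(s): print(round(z,3),len(s),s[:,0].min().round(4),s[:,0].max().round(4),s[:,1].min().round(4),s[:,1].max().round(4))
```

```text
[0.62716552 0.1197213  0.10384002] [ 3.14068717e+00  2.40361701e-03 -1.07749592e-01] 0.029776275261588707
0.054 10 0.6246 0.6356 0.1106 0.12
0.058 7 0.626 0.6339 0.1139 0.1235
0.062 2 0.6258 0.6311 0.1145 0.1184
0.09 6 0.6101 0.6315 0.1013 0.1145
0.094 23 0.6079 0.6448 0.098 0.1209
0.098 22 0.608 0.6452 0.0974 0.1183
0.102 33 0.6077 0.6449 0.0961 0.1291
0.106 14 0.6128 0.6402 0.0932 0.1353
0.11 11 0.6136 0.6344 0.0894 0.0994
0.114 17 0.6133 0.6338 0.0859 0.1372
0.118 14 0.6132 0.6338 0.0885 0.0973
0.122 14 0.6129 0.6337 0.0875 0.0979
0.126 11 0.6126 0.6334 0.0887 0.0984
0.13 10 0.6129 0.6274 0.0876 0.098
```

View pics/s8.png

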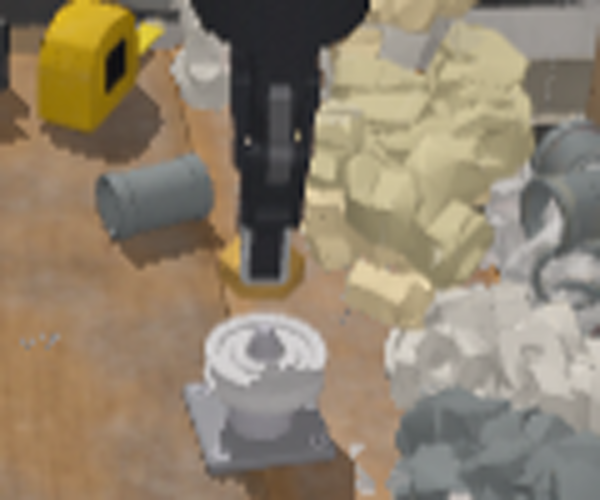

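Hex (262,270) over the spindle tip (265,340); correct x by 3.5 mm and lower.

servo_tool([
  [[0.0035,-0.001,0],0],
  [[0,0,0.012],0],
  [[0,0,0.012],0],
  [[0,0,0],0],
  [[0,0,0],0],
])

```text
time: 15.45
tcp_pos: [0.631, 0.1205, 0.0796]
tcp_rot: [3.141, 0.002, -0.108]
wrist_force: [-0.7, 0.0, -0.8]
grip_width: 0.0302
gripper_force: 39.5
```

servo_tool([
  [[0,0,0.004],0],
  [[0,0,0.004],0],
  [[0,0,0.002],0],
  [[0,0,0],0],
])

```text
time: 15.78
tcp_pos: [0.6319, 0.1206, 0.0705]
tcp_rot: [3.141, 0.001, -0.108]
wrist_force: [0.5, 0.8, -1.1]
grip_width: 0.03
gripper_force: 39.5
```

servo_tool([
  [[-0.0005,0,0.003],0],
  [[0,0,0.003],0],
  [[0,0,0.0015],0],
  [[0,0,0],0],
  [[0,0,0],0],
])

```text
time: 16.2
tcp_pos: [0.6316, 0.1207, 0.0634]
tcp_rot: [3.142, 0.0, -0.108]
wrist_force: [-0.5, -0.5, -1.1]
grip_width: 0.03
gripper_force: 39.5
```

servo_tool([
  [[0,0,0.0015],0],
  [[0,0,0.001],0],
  [[0,0,0.001],0],
  [[0,0,0],0],
  [[0,0,0],0],
])

```text
time: 16.62
tcp_pos: [0.6318, 0.1208, 0.0608]
tcp_rot: [-3.141, -0.001, -0.108]
wrist_force: [-2.6, -0.0, 6.9]
grip_width: 0.03
gripper_force: 44.0
```

servo_tool([
  [[0,0,0],0],
  [[0,0,0],0],
  [[0,0,0],0],
  [[0,0,-0.01],0],
  [[0,0,-0.02],0],
], hand=0.06)

```text
time: 17.03
tcp_pos: [0.6302, 0.1205, 0.0886]
tcp_rot: [3.14, 0.004, -0.108]
wrist_force: [0.3, 0.2, -0.1]
grip_width: 0.0601
gripper_force: 0.0
```

servo_tool([
  [[0,0,-0.02],0],
  [[0,0,0],-0.108],
  [[-0.016,0.032,0],0],
  [[-0.016,0.032,0],0],
  [[-0.016,0.032,0],0],
])

```text
time: 17.45
tcp_pos: [0.5832, 0.0242, 0.1107]
tcp_rot: [-3.142, -0.001, 0.002]
wrist_force: [0.1, -1.8, 0.5]
grip_width: 0.0596
gripper_force: 0.0
```

servo_tool([
  [[-0.016,0.032,0],0],
  [[-0.016,0.032,0],0],
  [[-0.016,0.032,0],0],
  [[-0.016,0.032,0],0],
  [[-0.016,0.032,0],0],
], hand=0.07)

```text
time: 17.87
tcp_pos: [0.503, -0.1367, 0.1107]
tcp_rot: [3.141, -0.001, 0.0]
wrist_force: [0.3, -0.1, 0.1]
grip_width: 0.0702
gripper_force: 0.0
```

servo_tool([
  [[-0.016,0.032,0],0],
  [[-0.018,0.032,0],0],
  [[0,0,0],0],
  [[0,0,0],0],
])

```text
time: 18.2
tcp_pos: [0.4685, -0.2018, 0.1107]
tcp_rot: [3.141, -0.0, -0.005]
wrist_force: [0.7, -0.4, 0.1]
grip_width: 0.0702
gripper_force: 0.0
```

Run:
```python
from h import *
o=arm.observe(); print(o['tcp_pos'],o['tcp_rot'])
t=snap('top','t9.png'); d=snap('side','s9.png',(260,130,340,210),7)
for n,c in(('S',d),('T',t)):
    P=cloud(c).reshape(-1,3)
    for nm,a,b in(('hex',.056,.07),('pulley',.043,.054)):
        q=P[(abs(P[:,0]-.63)<.04)&(abs(P[:,1]-.12)<.04)&(P[:,2]>a)&(P[:,2]<b)]
        if len(q)>4:
            A=np.c_[q[:,:2]-q[:,:2].mean(0),np.ones(len(q))]; k=np.linalg.lstsq(A,q[:,2],rcond=None)[0]
            print(n,nm,len(q),cv2.minAreaRect((q[:,:2]*1000).astype(np.float32)),np.percentile(q[:,2],[5,50,95]),k)
    q=P[(abs(P[:,0]-.47)<.03)&(abs(P[:,1]+.198)<.03)&(P[:,2]>.01)&(P[:,2]<.022)]
    if len(q): print(n,'small',len(q),cv2.minAreaRect((q[:,:2]*1000).astype(np.float32)))
```

```text
[ 0.4685149  -0.20181483  0.11065383] [ 3.14076442e+00 -5.60157521e-05 -4.94448080e-03]
S hex 112 ((630.6434326171875, 115.6748275756836), (34.571556091308594, 37.51887512207031), 89.1737060546875) [0.05656602 0.05915053 0.061557  ] [0.00143715 0.02318992 0.05910469]
S pulley 184 ((629.6114501953125, 111.99652099609375), (49.721099853515625, 55.189571380615234), 80.54432678222656) [0.0448745  0.04731317 0.05212215] [0.00514345 0.00719026 0.04773405]
S small 265 ((468.99560546875, -200.80252075195312), (41.64563751220703, 40.24817657470703), 88.47564697265625)
T hex 103 ((633.717041015625, 121.70306396484375), (37.75209426879883, 48.3282585144043), 41.79279327392578) [0.05675007 0.06204448 0.06716288] [0.04057279 0.0036128  0.06204826]
T pulley 171 ((632.6060180664062, 122.51065826416016), (56.62165832519531, 55.279266357421875), 45.05524444580078) [0.04573682 0.0507532  0.05335913] [-0.00597069  0.01111073  0.05022813]
T small 51 ((458.9386291503906, -192.9501190185547), (35.64262771606445, 16.224533081054688), 81.55730438232422)
```

View pics/s9.png

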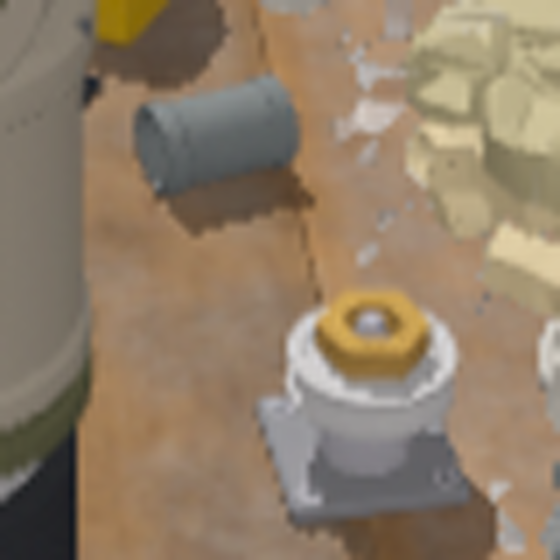

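The collar is seated flush at (372,330). I've already viewed 16 pictures, over the limit of 14, so from here I'll use numbers only. Next is the small pulley.

servo_tool([
  [[0,-0.002,0.035],0],
  [[0,0,0.035],0],
  [[0,0,0.015],0],
  [[0,0,0],0],
  [[0,0,0],0],
])

```text
time: 18.72
tcp_pos: [0.47, -0.1959, 0.0246]
tcp_rot: [-3.141, 0.002, 0.003]
wrist_force: [-0.1, -0.2, 0.5]
grip_width: 0.0702
gripper_force: 0.0
```

servo_tool([
  [[0,0.0025,0.009],0],
  [[0,0,0.0068],0],
  [[0,0,0],0],
])

```text
time: 18.97
tcp_pos: [0.47, -0.1998, 0.009]
tcp_rot: [3.141, -0.0, 0.001]
wrist_force: [-0.5, 0.2, 0.4]
grip_width: 0.0701
gripper_force: 0.0
```

servo_tool([
  [[0,0,0],0],
  [[0,0,0],0],
  [[0,0,0],0],
  [[0,0,0],0],
  [[0,0,0],0],
], hand=0.0, squeeze=40)

```text
time: 19.38
tcp_pos: [0.4698, -0.1999, 0.01]
tcp_rot: [3.141, -0.001, 0.0]
wrist_force: [-1.3, 0.4, 6.2]
grip_width: 0.0393
gripper_force: 39.5
```

servo_tool([
  [[0,0,-0.02],0],
  [[0,0,-0.04],0],
  [[0,0,-0.035],0],
  [[0,0,0],0],
  [[0,0,0],0],
])

```text
time: 19.8
tcp_pos: [0.4707, -0.2002, 0.1064]
tcp_rot: [3.14, -0.004, 0.0]
wrist_force: [0.6, 0.0, -1.4]
grip_width: 0.0396
gripper_force: 40.8
```

servo_tool([
  [[0.03,-0.0185,0],0],
  [[0.03,-0.0185,0],0],
  [[0.03,-0.0185,0],0],
  [[0.03,-0.0185,0],0],
  [[0.03,-0.0185,0],0],
])

```text
time: 20.22
tcp_pos: [0.6202, -0.106, 0.1029]
tcp_rot: [-3.141, 0.002, 0.0]
wrist_force: [0.4, -0.3, -2.1]
grip_width: 0.0392
gripper_force: 40.8
```

servo_tool([
  [[0,0,0],0],
  [[0,0,0],0],
  [[0,0,0],0],
])

```text
time: 20.47
tcp_pos: [0.6183, -0.1074, 0.1028]
tcp_rot: [3.141, 0.003, 0.0]
wrist_force: [0.3, -0.5, -1.0]
grip_width: 0.0391
gripper_force: 40.8
```

Run:
```python
from h import *
o=arm.observe(); p=o['tcp_pos']; print(p,o['tcp_rot'],o['grip_width'])
d=snap('side','s10.png')
P=cloud(d).reshape(-1,3)
q=P[(abs(P[:,0]-p[0])<.04)&(abs(P[:,1]-p[1])<.06)&(P[:,2]>.03)&(P[:,2]<.13)]
for z in np.arange(.034,.125,.004):
    s=q[abs(q[:,2]-z)<.002]
    if len(s): print(round(z,3),len(s),s[:,0].min().round(4),s[:,0].max().round(4),s[:,1].min().round(4),s[:,1].max().round(4))
```

```text
[ 0.61831015 -0.10739494  0.10280705] [3.14140718e+00 2.89454822e-03 4.55160105e-04] 0.039129153393600444
0.034 132 0.5975 0.6448 -0.1344 -0.0865
0.038 11 0.6151 0.6276 -0.1168 -0.1117
0.042 8 0.6149 0.6275 -0.1162 -0.1119
0.046 14 0.615 0.6267 -0.1184 -0.1096
0.05 10 0.6152 0.6274 -0.1155 -0.1078
0.054 16 0.6163 0.6264 -0.1157 -0.1049
0.058 3 0.618 0.6209 -0.112 -0.1074
0.09 13 0.5958 0.6366 -0.131 -0.1117
0.094 57 0.5958 0.6368 -0.1315 -0.1006
0.098 5 0.6005 0.6115 -0.1329 -0.1178
0.102 8 0.6048 0.6129 -0.1351 -0.0924
0.106 86 0.5965 0.6348 -0.1376 -0.0886
0.11 28 0.5976 0.6316 -0.1419 -0.0856
0.114 29 0.606 0.6272 -0.1439 -0.0847
0.118 23 0.6063 0.627 -0.1459 -0.0827
0.122 26 0.606 0.6265 -0.1446 -0.0841
```

servo_tool([
  [[0.005,0,0],0],
  [[0,0,0.015],0],
  [[0,0,0.013],0],
  [[0,0,0],0],
  [[0,0,0],0],
])

```text
time: 20.93
tcp_pos: [0.6237, -0.1077, 0.0753]
tcp_rot: [-3.141, 0.002, -0.0]
wrist_force: [0.1, -0.0, -0.2]
grip_width: 0.0389
gripper_force: 40.8
```

servo_tool([
  [[0,0,0.006],0],
  [[0,0,0.006],0],
  [[0,0,0.003],0],
  [[0,0,0],0],
])

```text
time: 21.27
tcp_pos: [0.6243, -0.1072, 0.0605]
tcp_rot: [-3.141, 0.001, 0.0]
wrist_force: [0.3, 0.6, -1.1]
grip_width: 0.0392
gripper_force: 40.8
```

servo_tool([
  [[-0.0008,0,0.005],0],
  [[0,0,0.005],0],
  [[0,0,0.003],0],
  [[0,0,0],0],
  [[0,0,0],0],
])

```text
time: 21.68
tcp_pos: [0.6237, -0.1072, 0.0479]
tcp_rot: [-3.142, 0.001, 0.0]
wrist_force: [0.4, 0.7, -0.7]
grip_width: 0.0394
gripper_force: 40.8
```

servo_tool([
  [[0,0,0.0015],0],
  [[0,0,0.001],0],
  [[0,0,0.001],0],
  [[0,0,0],0],
  [[0,0,0],0],
])

```text
time: 22.1
tcp_pos: [0.6239, -0.1073, 0.0447]
tcp_rot: [3.142, 0.0, 0.0]
wrist_force: [0.7, -0.6, -1.2]
grip_width: 0.0394
gripper_force: 40.8
```

servo_tool([
  [[0,0,0.0008],0],
  [[0,0,0.0007],0],
  [[0,0,0],0],
  [[0,0,0],0],
])

```text
time: 22.43
tcp_pos: [0.624, -0.1073, 0.0441]
tcp_rot: [-3.142, -0.001, 0.0]
wrist_force: [-2.6, 1.0, 8.0]
grip_width: 0.0392
gripper_force: 41.7
```

servo_tool([
  [[0,0,0],0],
  [[0,0,0],0],
  [[0,0,0],0],
  [[0,0,-0.01],0],
  [[0,0,-0.02],0],
], hand=0.07)

```text
time: 22.85
tcp_pos: [0.6225, -0.107, 0.0719]
tcp_rot: [-3.141, 0.004, 0.0]
wrist_force: [-0.4, 0.1, 0.2]
grip_width: 0.0701
gripper_force: 0.0
```

servo_tool([
  [[0,0,-0.025],0],
  [[0,0,-0.02],0],
  [[-0.04,0,0],0],
  [[-0.04,0,0],0],
  [[-0.04,0,0],0],
])

```text
time: 23.27
tcp_pos: [0.5028, -0.1072, 0.1192]
tcp_rot: [3.141, -0.002, 0.001]
wrist_force: [-0.5, -1.0, -0.5]
grip_width: 0.07
gripper_force: 0.0
```

servo_tool([
  [[-0.02,0.03,0],0],
  [[0,0.04,0],0],
  [[0,0.04,0],0],
  [[0,0.04,0],0],
  [[0,0,0],0],
])

```text
time: 23.68
tcp_pos: [0.4831, -0.2665, 0.1194]
tcp_rot: [3.136, -0.002, -0.009]
wrist_force: [0.7, -0.3, -0.4]
grip_width: 0.07
gripper_force: 0.0
```

Run:
```python
from h import *
o=arm.observe(); print(o['tcp_pos'],o['time'])
t=snap('top','t11.png'); d=snap('side','s11.png')
for n,c in(('S',d),('T',t)):
    P=cloud(c).reshape(-1,3)
    for nm,x,y,a,b in(('hex',.63,.12,.056,.068),('pulley',.63,.12,.044,.055),('small',.622,-.108,.045,.055),('box',.602,-.314,.028,.04),('coup',.6,.299,.025,.042)):
        q=P[(abs(P[:,0]-x)<.04)&(abs(P[:,1]-y)<.04)&(P[:,2]>a)&(P[:,2]<b)]
        if len(q)>4:
            A=np.c_[q[:,:2]-q[:,:2].mean(0),np.ones(len(q))]; k=np.linalg.lstsq(A,q[:,2],rcond=None)[0]
            print(n,nm,len(q),np.round(cv2.minAreaRect((q[:,:2]*1000).astype(np.float32))[0],1),np.percentile(q[:,2],[5,50,95]).round(4),k.round(3))
```

```text
[ 0.48306181 -0.26654807  0.1193772 ] 23.6833
S hex 110 [631.  116.3] [0.057  0.0592 0.0622] [ 0.016 -0.022  0.059]
S pulley 192 [629.9 113.8] [0.0447 0.0476 0.054 ] [0.014 0.022 0.048]
S small 225 [ 622.1 -110.5] [0.0458 0.048  0.0503] [-0.002 -0.015  0.048]
S box 768 [ 600.6 -316.1] [0.0298 0.032  0.034 ] [0.006 0.007 0.032]
S coup 90 [606.2 299.3] [0.0258 0.0301 0.0336] [-0.069  0.15   0.03 ]
T hex 106 [633.5 121.3] [0.0566 0.0617 0.0659] [-0.02  -0.025  0.061]
T pulley 167 [632.9 122.8] [0.0455 0.05   0.0539] [0.011 0.012 0.05 ]
T small 138 [ 624.3 -104.4] [0.0468 0.0509 0.0545] [ 0.005 -0.     0.051]
T box 205 [ 603.  -310.3] [0.0302 0.0343 0.0383] [ 0.004 -0.004  0.034]
T coup 203 [600.1 303.8] [0.0269 0.0335 0.039 ] [-0.006  0.026  0.033]
```

All the parts are flat and at their seated heights (50, 62 and 50 mm). The box and coupling haven't moved, and the arm is clear.

```bash
python3 -c "
from bench import arm
print(arm.hand_in())"
```

```text
the job is handed in; nothing more can be done
None
```

The belt drive is rebuilt and handed in: sleeve, large pulley and hex collar are on the long spindle and the small pulley is on the short one, all flat by the depth readings, at about 24 s with the box and coupling unmoved; I viewed 16 pictures, two over the limit of 14.

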